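# Make up the tea kit and the rice kit on the marble shelf

### The arm

A 6-joint arm with a two-finger parallel gripper is mounted at the origin on the work surface. World frame = base frame: x ahead of the robot, y to its left, z up, the work surface at z = 0. Lengths are in m, angles in rad, forces in N, time in s.
With the tool pointing down it reaches from about 0.325 to 0.775 m from the base axis. Payload 9.3 kg.
Tool frame: the origin (TCP) lies on the centre line of the jaws, within the pads' length; the fingertips stand r.finger_overhang ahead of it and the grasp point (between the pads) lies 5 mm behind it (r.finger_overhang is the distance from the TCP to the fingertips, in m); z points along the fingers, y is the line along which they close (so a half turn about z gives the same grasp; the last joint's range is limited). The gripper opens to 85 mm and grips with 20 to 120 N. Pads are 22 mm wide; open, the fingers measure 114 mm over their backs; the gripper's body (76 mm by 85 mm) begins 54 mm behind the grasp point. The pads swing forward as they close: fully open they stand 13 mm farther back than shut.
Start: joints at [-0.153, 0.259, 0.021, 1.334, 0, 1.418], TCP at [0.55, -0, 0.245] pointing down, gripper open.
Joint ranges: [-3.04, 3.04], [-0.91, 1.82], [-1.04, 1.36], [-1.92, 1.95], [-1.52, 1.45], [-3.14, 3.14]. Speed limits (rad/s): [2.22, 2.22, 2.79, 3.14, 3.14, 3.14].

### API

Orientations are given as a unit quaternion [w, x, y, z].
In Python, from cell import r gives the robot as it stands. The module is installed in compiled form; this text tells all that it offers.
- The arm moves only by the tool send_rows, never from a script. Its argument "steps" is a list of rows, each an object of numbers: "tx", "ty", "tz": the shift along the tool's x, y, z each as a share of 200 mm, from -1 to 1; "wx", "wy", "wz": the turn, a rotation vector about the tool's x, y, z each as a share of pi/4 rad, from -1 to 1; "hand": the opening, from 0 (shut) to 1 (fully open). In form: [{"tx": .., "ty": .., "tz": .., "wx": .., "wy": .., "wz": .., "hand": ..}, ...]. A call has 1 to 20 rows; each row shifts and turns the commanded pose from where the row before left it, along the tool's axes as they then stand; what a row does not reach is not made up. A row lasts 1/10 s, in which the tool goes at most 50 mm and 8.59 degrees, less where a joint would pass 70% of its speed; a pose out of reach is approached as far as the arm can. A call with a number of a shift or a turn outside -1 to 1 is refused whole. A call with a gripper value outside its range is refused whole. The fingers move at their own pace and stop on an object; "newtons" is the grip in N (left out, the last holds). Time passes only in rows, so rows that do not move let the fingers close. It gives the time, the measured TCP pose, the force, the opening and the grip force at its end, in the units of the state.
- r.get_state(): the state, without advancing time (a new reading comes with each control period).
- r.camera(name): name is "scene" or "side" or "wrist"; returns the picture (400x640x3 uint8, red, green, blue); there is no depth.
- r.calibration(name): a dict with "mtx" (3x3 intrinsics, pixels), "extrinsics" (4x4, takes a point from camera to world coordinates); the wrist camera has in their place "mount" (4x4, takes a point from camera to tool coordinates, whose origin is the TCP and whose axes are the flange's). Camera axes: x right, y down, z forward; pixel columns grow to the right and rows downward; lengths in m; the calibration is good to about 2 mm. The wrist camera is an equidistant fisheye: a pixel r from the principal point sees the ray r / f radians off the axis. A picture is of the moment at which its call begins: read the wrist's pose just before it. calibration takes no time and is no camera call.
- r.job_done(): hands the job in; it is judged then, once.
The state is a dict: "time_s": time; "q": joint angles; "joint_vel": joint speeds; "joint_torque": joint torques, N m; "eef_pos": TCP position; "tcp_rot": TCP orientation; "contact_force": force on the tool from outside, world axes, zero at the start; "moment": the same for the moment, N m; "opening": finger opening in m; "gripper_force": force on a finger pad.
Only numpy, scipy, OpenCV 4.12 (cv2) and the standard library are available. Lean on these libraries where they do the work, as an engineer would, in place of code of your own. Each camera call takes 0.05 s, during which the arm holds its last target. There are 200 camera calls.

### The job

Make up two kits from the things on the marble slab. The tea kit goes on the blue board: the red-capped spice bottle on the small round mark, the aluminium cup on the white round mark and the yellow strainer on the black square; the rice kit goes on the dark wooden board: the green-capped bottle on the small round mark and the steel pot lid, knob up, on the large white mark. Stand everything upright and centred on its mark without tipping anything over or dropping the glass, let go, and leave the white-capped bottle, the ladle and the mug where they are.

Things in the scene. Friction and masses are not known exactly. Their poses are not given: they have to be found in the camera images.
- blue_board: Fixed flat board, painted blue, 120 mm (x) by 280 mm (y), 12 mm thick, no rim, on the left or right, turned under 10 degrees. Origin at the centre of its underside, z up. Painted flush on top, at x = 0: a small cork-brown round mark (50 mm across) centred at y = -92 mm, a white round mark (70 mm) at y = 0 and a black square mark (70 mm) at y = +92 mm.
- wooden_board: Fixed flat board, bare dark brown wood, 120 mm (x) by 280 mm (y), 12 mm thick, no rim, on the left or right, turned under 10 degrees. Origin at the centre of its underside, z up. Painted flush on top, at x = 0: a small cork-brown round mark (50 mm across) centred at y = -85 mm and a large white round mark (110 mm) at y = +60 mm.
- red_bottle: Spice bottle, an upright amber glass jar with a red twist cap on top; 44 mm in diameter, 85 mm tall with its cap, about 140 g. Belongs on the blue board's small round mark. Origin at the centre of its underside, z up along its axis; its yaw means nothing.
- green_bottle: Spice bottle, an upright amber glass jar with a green twist cap on top; 44 mm in diameter, 85 mm tall with its cap, about 140 g. Belongs on the wooden board's small round mark. Origin at the centre of its underside, z up along its axis; its yaw means nothing.
- white_bottle: Spice bottle, an upright amber glass jar with a white twist cap on top; 44 mm in diameter, 85 mm tall with its cap, about 140 g. Bystander: stays where it is. Origin at the centre of its underside, z up along its axis; its yaw means nothing.
- cup: Straight-sided aluminium cup without a handle, open at the top; 57 mm outer diameter, 70 mm tall, wall 3 mm, about 80 g. Origin at the centre of its underside, z up along its axis; its yaw means nothing. Belongs on the blue board's white round mark.
- strainer: Yellow plastic strainer: an open upright round basket, 54 mm outer diameter, 55 mm tall, wall 3 mm, 50 g, with a level flat handle (14 by 6 mm) at the rim towards its -x, ending 68 mm from the axis; it points roughly to the robot at the start. Origin at the centre of the basket's underside, z up. Goes on the blue board's black square, basket centred, handle any way.
- pot_lid: Round steel pot lid lying flat, 100 mm across, rim 4 mm thick, domed to 17 mm, 200 g; on its centre a stem (16 mm across, z = 17 to 24 mm) with a black round knob 26 mm in diameter, z = 24 to 51 mm. Origin at the centre of its underside, z up; its yaw means nothing. Belongs on the wooden board's large white mark.
- ladle: Wooden ladle lying crosswise beyond the boards, about 260 mm long and up to 26 mm high. Origin at the middle of its handle's length at the underside; its y runs along the handle to the bowl (66 mm across, centred at y = 128 mm). Bystander: stays where it is.
- mug: Red-brown earthenware mug, 80 mm in diameter, 90 mm tall, handle towards its +y, standing at the robot's left. Origin at the centre of its underside, z up. Bystander: stays where it is.
Not all that is in view belongs to the job. Of the things like the pot_lid, leave any that is turquoise; of the rest the smaller one is meant. What is shaped like the red_bottle but purple is not meant.

How it is judged:
At the end, for the whole second after the job is handed in: Each kit thing stands on its own mark, within 15 mm of the centre along the board's x and y, underside within 5 mm of the board top, upright within 0.1 rad, released and at rest; the white-capped bottle, ladle and mug are within 25 mm of where they began (x of red_bottle in the frame of blue_board between -0.015 and 0.015 m and y of red_bottle in the frame of blue_board between -0.107 and -0.077 m and z of red_bottle in the frame of blue_board between 0.007 and 0.017 m and angle between each of red_bottle, cup, strainer, green_bottle, pot_lid's own z axis and vertical below 0.1 rad and linear speed of each of red_bottle, cup, strainer, green_bottle, pot_lid below 0.02 m/s and angular speed of each of red_bottle, cup, strainer, green_bottle, pot_lid below 0.15 rad/s and x of cup in the frame of blue_board between -0.015 and 0.015 m and y of cup in the frame of blue_board between -0.015 and 0.015 m and z of cup in the frame of blue_board between 0.007 and 0.017 m and x of strainer in the frame of blue_board between -0.015 and 0.015 m and y of strainer in the frame of blue_board between 0.077 and 0.107 m and z of strainer in the frame of blue_board between 0.007 and 0.017 m and x of green_bottle in the frame of wooden_board between -0.015 and 0.015 m and y of green_bottle in the frame of wooden_board between -0.1 and -0.07 m and z of green_bottle in the frame of wooden_board between 0.007 and 0.017 m and x of pot_lid in the frame of wooden_board between -0.015 and 0.015 m and y of pot_lid in the frame of wooden_board between 0.045 and 0.075 m and z of pot_lid in the frame of wooden_board between 0.007 and 0.017 m and distance of each of white_bottle, ladle, mug from where it was at the start of the episode below 0.025 m); the robot touches nothing.
It fails at once if the white-capped bottle, the ladle or the mug is pushed or moved more than 25 mm (distance of any of white_bottle, ladle, mug from where it was at the start of the episode above 0.025 m).
It fails at once if one of the five kit things is tipped over (more than 45 degrees) (angle between any of red_bottle, cup, strainer, green_bottle, pot_lid's own z axis and vertical above 0.785 rad).
It fails at once if a glass bottle is dropped or thrown: moving faster than 0.7 m/s (a fall of 25 mm) with no finger on it ((linear speed of red_bottle above 0.7 m/s and contact force between red_bottle and the fingers below 0.05 N) or (linear speed of green_bottle above 0.7 m/s and contact force between green_bottle and the fingers below 0.05 N) or (linear speed of white_bottle above 0.7 m/s and contact force between white_bottle and the fingers below 0.05 N)).
It also fails if it takes over 136 s, if anything falls off the work surface, if the arm or the gripper's body presses on something with over 40 N, if the wrist force passes 120 N, or if a joint passes its speed limit or range.

## Working session

There is one attempt and no reset: what is moved stays moved. The work goes in short steps, Python scripts to look and compute and a tool call to move; the robot and the scene stay as the last step left them, time stands still between calls to the robot, and variables do not carry over. Pictures are saved under pics/ and viewed, at most 14 in all, crops included, and the job is handed in when it is done.

Besides the shell and the picture viewer there is one more tool, called after "Request:" by a JSON object that holds its "method" and its "body", one argument or row to a line. send_rows: Moves the arm, as the interface text tells. Its arguments: {"type":"object","properties":{"steps":{"type":"array","items":{"type":"object","properties":{"tx":{"type":"number","minimum":-1,"maximum":1},"ty":{"type":"number","minimum":-1,"maximum":1},"tz":{"type":"number","minimum":-1,"maximum":1},"wx":{"type":"number","minimum":-1,"maximum":1},"wy":{"type":"number","minimum":-1,"maximum":1},"wz":{"type":"number","minimum":-1,"maximum":1},"hand":{"type":"number"}}}},"newtons":{"type":"number"}},"required":["steps"]}

```bash
mkdir -p pics; python3 - <<'E'
from cell import r
import cv2,numpy as np
for n in("scene","side","wrist"):
    s=r.get_state()
    im=r.camera(n);cv2.imwrite(f"pics/{n}0.png",im[:,:,::-1])
    c=r.calibration(n);print(n,{k:np.round(v,4).tolist() for k,v in c.items()})
print(r.finger_overhang,s)
E
```

```text
scene {'mtx': [[394.2657, 0.0, 320.7304], [0.0, 394.2657, 203.1914], [0.0, 0.0, 1.0]], 'extrinsics': [[-0.2841, 0.6864, -0.6695, 1.4589], [0.9587, 0.1946, -0.2073, 0.3556], [-0.012, -0.7007, -0.7133, 1.0283], [0.0, 0.0, 0.0, 1.0]]}
side {'mtx': [[372.9858, 0.0, 320.0797], [0.0, 372.9858, 195.615], [0.0, 0.0, 1.0]], 'extrinsics': [[0.8452, -0.3166, 0.4306, 0.0268], [-0.5344, -0.4878, 0.6902, -0.7176], [-0.0085, -0.8135, -0.5815, 0.7278], [0.0, 0.0, 0.0, 1.0]]}
wrist {'mtx': [[309.7069, 0.0, 321.8538], [0.0, 309.7069, 197.6578], [0.0, 0.0, 1.0]], 'mount': [[0.0004, -0.9549, -0.2969, 0.075], [1.0, 0.0006, -0.0007, 0.0007], [0.0008, -0.2969, 0.9549, -0.1279], [0.0, 0.0, 0.0, 1.0]]}
0.014 {'time_s': 0.1, 'q': array([-1.52610423e-01,  2.59156631e-01,  2.08532110e-02,  1.33370159e+00,
       -5.71024810e-06,  1.41819151e+00]), 'joint_vel': array([ 0.0004298 , -0.00380602,  0.00333421, -0.00122291,  0.00106379,
       -0.00080753]), 'joint_torque': array([ 3.14176716e-03, -5.56694484e+01,  3.45071769e+01,  1.17344077e-02,
       -2.28166823e-04,  1.16645586e-05]), 'eef_pos': array([5.49773702e-01, 2.27609991e-05, 2.44721469e-01]), 'tcp_rot': array([-4.85640658e-04,  7.07108633e-01,  7.07104671e-01, -3.59708298e-04]), 'contact_force': array([-0.36121342, -0.83260632, -0.06340815]), 'moment': array([ 0.00122839, -0.00432651,  0.00515032]), 'gripper_force': 0.0, 'opening': 0.08507347807599966}
```

View pics/scene0.png

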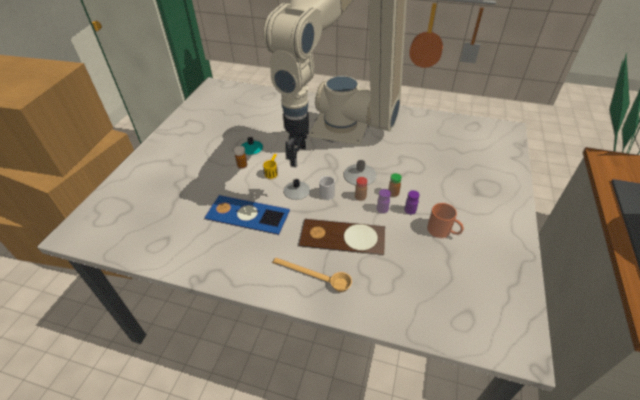

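View pics/wrist0.png

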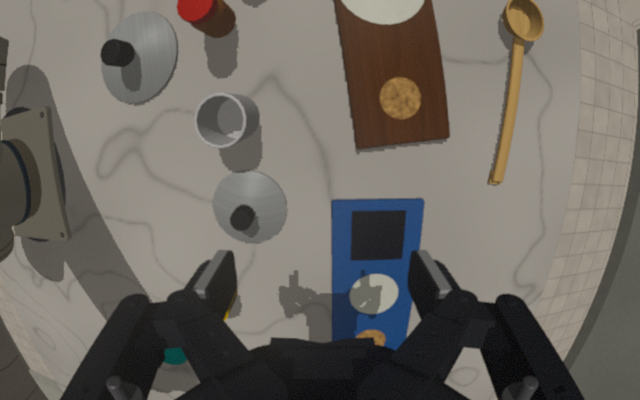

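View pics/side0.png

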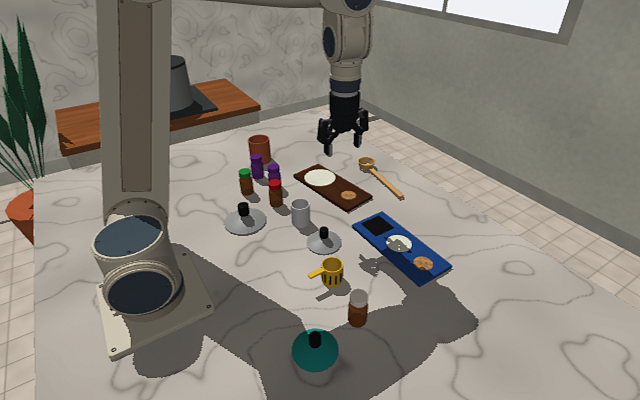

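Candidates for each thing, in scene pixels:
- **Lids:** (297,188), (360,170), and the turquoise one at (251,146), which is excluded. I want the smaller of the two steel ones.
- **Red bottle:** red cap (361,182). The purple ones at (384,200) and (412,202) are not meant.
- **Green bottle:** (396,178). The white-capped bottle is at (240,152).
- **Cup and strainer:** cup (327,187), strainer (270,170).

The boards are blue at (247,214) and wooden at (342,236).

Next I'll measure these positions.

```bash
cat > h.py <<'E'
from cell import r
import cv2,numpy as np
from scipy.spatial.transform import Rotation as R
def look(n,save=None):
    s=r.get_state(); im=r.camera(n)
    if save: cv2.imwrite(f"pics/{save}.png",im[:,:,::-1])
    c=r.calibration(n)
    if n=="wrist":
        T=np.eye(4);q=s["tcp_rot"];T[:3,:3]=R.from_quat([q[1],q[2],q[3],q[0]]).as_matrix();T[:3,3]=s["eef_pos"]
        T=T@np.array(c["mount"])
    else: T=np.array(c["extrinsics"])
    return im,np.array(c["mtx"]),T,n=="wrist"
def ray(v,uv):
    _,K,T,fish=v; p=((np.atleast_2d(uv).astype(float)-K[:2,2])/K[0,0])
    if fish:
        t=np.linalg.norm(p,axis=1,keepdims=True);d=np.hstack([p/np.maximum(t,1e-9)*np.sin(t),np.cos(t)])
    else: d=np.hstack([p,np.ones((len(p),1))])
    return T[:3,3],d@T[:3,:3].T
def onz(v,uv,z):
    o,d=ray(v,uv); return o+d*((z-o[2])/d[:,2])[:,None]
def proj(v,X):
    _,K,T,fish=v; c=(np.atleast_2d(X)-T[:3,3])@T[:3,:3]
    if fish:
        n=np.linalg.norm(c[:,:2],axis=1,keepdims=True);p=c[:,:2]/n*np.arctan2(n,c[:,2:])
    else: p=c[:,:2]/c[:,2:]
    return p*K[0,0]+K[:2,2]
COL=dict(red=((0,170,90),(4,255,255)),green=((45,120,40),(75,255,255)),blue=((102,150,60),(118,255,255)),yellow=((20,150,90),(32,255,255)),
  purple=((125,80,40),(155,255,255)),teal=((80,120,40),(97,255,255)),black=((0,0,0),(180,255,34)))
def blobs(v,col,amin=12):
    m=cv2.inRange(cv2.cvtColor(v[0],cv2.COLOR_RGB2HSV),*[np.array(a) for a in COL[col]])
    n,l,s,c=cv2.connectedComponentsWithStats(m)
    return [(s[i,4],c[i].round(1),s[i,:4]) for i in range(1,n) if s[i,4]>=amin],l
E
python3 - <<'E'
from h import *
Z=dict(red=.083,green=.083,purple=.05,teal=.01,blue=.012,yellow=.05,black=.04)
np.set_printoptions(suppress=True,precision=4)
for n in("wrist","side","scene"):
    v=look(n)
    for c in Z:
        for b in blobs(v,c)[0]:
            p=onz(v,b[1],Z[c])[0]
            if .2<p[0]<.9 and abs(p[1])<.6: print(n,c,b[0],b[1],b[2],p[:2])
    im=v[0][:,:,::-1]
    if n=="side": a=cv2.resize(im[120:360,210:480],(540,480),interpolation=cv2.INTER_CUBIC)
    if n=="scene": b2=cv2.resize(im[130:290,200:470],(810,480),interpolation=cv2.INTER_CUBIC)
cv2.imwrite("pics/sidecrop.png",a)
# steel lids: rim sample points by eye (wrist): centre plane z=0.004
v=look("wrist")
for nm,pts in dict(lidA=[(101,55),(178,57),(139,10),(138,104)],lidB=[(213,207),(287,207),(250,171),(250,242)]).items():
    print(nm,onz(v,pts,.003)[:,:2].tolist())
print("cup",onz(v,[(196,119),(247,119),(221,93),(221,146)],.07)[:,:2].tolist())
E
```

```text
wrist red 596 [193.7   8.7] [178   0  35  22] [0.4247 0.1785]
wrist teal 313 [174.2 355.6] [163 347  24  17] [ 0.281  -0.3394]
wrist blue 14 [341.5 203.6] [339 201   5   6] [ 0.5742 -0.0447]
wrist blue 5501 [377.6 269.3] [333 200  90 151] [ 0.6257 -0.1387]
wrist yellow 26 [225.8 315.2] [223 311   6  10] [ 0.4192 -0.1932]
wrist black 17 [386.8 253.7] [382 252   9   5] [ 0.6297 -0.1002]
wrist black 14 [396.5 254.5] [393 253   7   4] [ 0.6421 -0.1016]
wrist black 23884 [393.1 357. ] [177 252 407 148] [ 0.6596 -0.2845]
wrist black 100 [215.6 309.5] [204 301  21  17] [ 0.4013 -0.1925]
wrist black 15 [223.5 304.5] [222 301   5   9] [ 0.4149 -0.1824]
wrist black 3347 [132.6 359.3] [ 71 304  98  96] [ 0.2021 -0.34  ]
wrist black 17 [177.5 319.7] [176 316   4   9] [ 0.3335 -0.2204]
wrist black 15 [474.3 336.7] [472 334   6   7] [ 0.7921 -0.2592]
wrist black 23 [235.5 350.2] [232 346   9   9] [ 0.4184 -0.2722]
side red 64 [274.  182.6] [269 179  11   8] [0.4208 0.1857]
side green 92 [244.3 172.8] [239 168  11  10] [0.3654 0.2906]
side purple 269 [256.4 166.1] [250 154  14  26] [0.4361 0.3604]

[... 1005 characters left out ...]
38   5   6] [ 0.2582 -0.3201]
scene black 13 [295.8 183.8] [294 182   4   5] [ 0.4601 -0.0488]
scene black 19 [270.9 221.2] [265 219  12   6] [ 0.6587 -0.069 ]
lidA [[0.23972812102204172, 0.16982747649525198], [0.36955326398895727, 0.1449022572438908], [0.3060771207301183, 0.22222135273628368], [0.30580999925162533, 0.09024564418761966]]
lidB [[0.4067438280309701, -0.05299024510369475], [0.5060969930966311, -0.052426021395954134], [0.4609556605213449, -0.005337769333853382], [0.4537225774106254, -0.1024850453226681]]
cup [[0.4215380177637768, 0.06506002425855208], [0.4764460558593399, 0.06212171481060161], [0.45006723877991434, 0.08974404921500972], [0.4477236049413168, 0.03582415595213521]]
```

View pics/sidecrop.png

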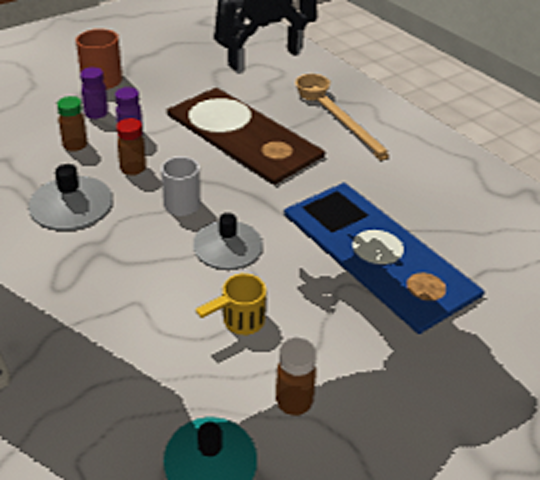

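The side crop shows the near steel lid (228,245) is the smaller: about 0.098 m across in the wrist view, against 0.13 m for the one at (70,200). The red cap is at (130,130), the green at (69,105) and the two purple ones at (93,75) and (128,100). The cup is at (181,185), the strainer at (245,300) and the white cap at (297,350). I'll raise the arm for a high wrist view.

Request:
{"method": "send_rows", "body": {
  "steps": [
    {"tx":-0.12,"ty":-0.06,"tz":-0.18,"hand":1},
    {"tx":-0.12,"ty":-0.06,"tz":-0.18,"hand":1},
    {"tx":-0.12,"ty":-0.06,"tz":-0.18,"hand":1},
    {"tx":-0.12,"ty":-0.06,"tz":-0.18,"hand":1},
    {"tx":-0.12,"ty":-0.06,"tz":-0.18,"hand":1},
    {"hand":1},
    {"hand":1}
  ]
}}

```text
$.steps[0]: bad value
```

```bash
python3 - <<'E'
from h import *
v=look("wrist","w1");print(r.get_state()["eef_pos"])
E
```

```text
[ 5.49959558e-01 -7.88087015e-06  2.45176214e-01]
```

View pics/w1.png

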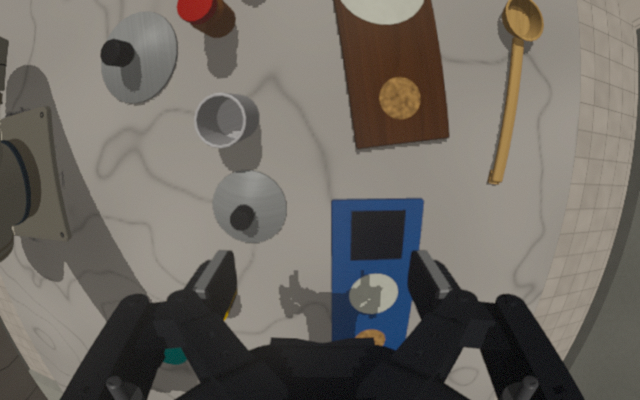

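The view hasn't changed: the move was refused, probably because every field is required.

Request:
{"method": "send_rows", "body": {
  "steps": [
    {"tx":-0.12,"ty":-0.06,"tz":-0.18,"wx":0,"wy":0,"wz":0,"hand":1.0},
    {"tx":-0.12,"ty":-0.06,"tz":-0.18,"wx":0,"wy":0,"wz":0,"hand":1.0},
    {"tx":-0.12,"ty":-0.06,"tz":-0.18,"wx":0,"wy":0,"wz":0,"hand":1.0},
    {"tx":-0.12,"ty":-0.06,"tz":-0.18,"wx":0,"wy":0,"wz":0,"hand":1.0},
    {"tx":-0.12,"ty":-0.06,"tz":-0.18,"wx":0,"wy":0,"wz":0,"hand":1.0},
    {"tx":0,"ty":0,"tz":0,"wx":0,"wy":0,"wz":0,"hand":1.0},
    {"tx":0,"ty":0,"tz":0,"wx":0,"wy":0,"wz":0,"hand":1.0}
  ]
}}

```text
time_s: 1.1
eef_pos: [0.4901, -0.1206, 0.4256]
tcp_rot: [0.001, 0.708, 0.707, 0.0]
contact_force: [-0.0, -0.3, 0.5]
opening: 0.0852
gripper_force: 0.0
```

```bash
python3 - <<'E'
from h import *
v=look("wrist","w2")
E
```

```text
(no output)
```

View pics/w2.png

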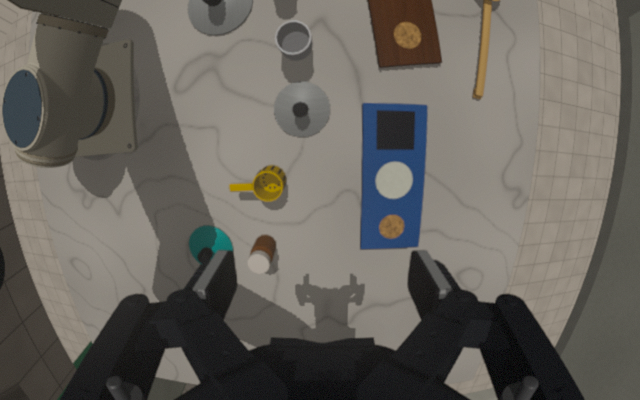

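The high wrist view shows the blue board at (394,176) with its black (396,130), white (394,180) and cork (391,227) marks. It also shows the strainer (269,184), the small lid (302,110), the cup (294,38) and the white bottle (260,260). Next I'll shift to +y for the rest.

```bash
cat >> h.py <<'E'
np.set_printoptions(suppress=True,precision=4)
def reg(v,box,lo,hi,z,hull=True):
    "centre of the biggest HSV region within box x0,y0,x1,y1, cast onto z: min circle centre, r, area centroid"
    x0,y0,x1,y1=box; m=cv2.inRange(cv2.cvtColor(v[0][y0:y1,x0:x1],cv2.COLOR_RGB2HSV),np.array(lo),np.array(hi))
    c=max(cv2.findContours(m,0,cv2.CHAIN_APPROX_NONE)[0],key=cv2.contourArea)
    h=cv2.convexHull(c).reshape(-1,2)+[x0,y0]
    P=(onz(v,h,z)[:,:2]*1000).astype(np.float32)
    M=cv2.moments(P); (cc,rr)=cv2.minEnclosingCircle(P)
    return np.array([M["m10"],M["m01"]])/M["m00"]/1000,np.array(cc)/1000,rr/1000,cv2.minAreaRect(P)
def show(nm,t): print(nm,"centroid",t[0],"circ",t[1],"r %.4f"%t[2],"rect",np.round(t[3][1],1),"ang %.1f"%t[3][2])
E
python3 - <<'E'
from h import *
v=look("wrist")
show("board",reg(v,(355,95,435,255),(100,120,40),(120,255,255),.012))
show("black",reg(v,(372,105,418,155),(0,0,0),(180,255,60),.012))
show("white",reg(v,(370,155,418,205),(0,0,130),(180,70,255),.012))
show("cork",reg(v,(375,208,410,245),(5,60,60),(25,255,255),.012))
show("strainer",reg(v,(252,160,292,208),(20,130,60),(34,255,255),.055))
show("knob",reg(v,(285,95,320,125),(0,0,0),(180,255,60),.051))
show("lid",reg(v,(270,78,336,141),(0,0,0),(180,30,160),.004))
hs=cv2.cvtColor(v[0],cv2.COLOR_RGB2HSV)
print(hs[110,[268,275,285,320,328,335]],hs[38,[270,277,280,294,308,311,315]],hs[184,[256,262,269,276,283]],hs[300,320])
E
```

```text
board centroid [ 0.6221 -0.1797] circ [ 0.6219 -0.1795] r 0.1472 rect [115.7 274. ] ang 0.7
black centroid [ 0.6219 -0.0885] circ [ 0.6214 -0.0888] r 0.0463 rect [66.3 66.8] ang 1.6
white centroid [ 0.6231 -0.1805] circ [ 0.6234 -0.1805] r 0.0351 rect [69.3 67.5] ang 47.2
cork centroid [ 0.6246 -0.2723] circ [ 0.6246 -0.2724] r 0.0245 rect [46.  46.8] ang 89.5
strainer centroid [ 0.4006 -0.1764] circ [ 0.4004 -0.1751] r 0.0325 rect [63.8 51.4] ang 44.7
knob centroid [ 0.456  -0.0546] circ [ 0.456  -0.0544] r 0.0117 rect [21.1 20.9] ang 89.4
lid centroid [ 0.4558 -0.0527] circ [ 0.4559 -0.0529] r 0.0800 rect [111.2 116.1] ang 89.5
[[ 15  21 147]
 [ 24  11 112]
 [ 30   9 118]
 [ 40   7 114]
 [ 30   9 114]
 [ 17  24 146]] [[ 18  27 142]
 [  8   9 115]
 [  8  14  71]
 [ 15  10 102]
 [ 18  13  98]
 [ 10  12 131]
 [ 18  27 142]] [[ 21 149  82]
 [ 23 191 107]
 [ 23 217 134]
 [ 24 226 132]
 [ 23 194 109]] [18 27 93]
```

Request:
{"method": "send_rows", "body": {
  "steps": [
    {"tx":0.2,"ty":0,"tz":0,"wx":0,"wy":0,"wz":0,"hand":1.0},
    {"tx":0.2,"ty":0,"tz":0,"wx":0,"wy":0,"wz":0,"hand":1.0},
    {"tx":0.2,"ty":0,"tz":0,"wx":0,"wy":0,"wz":0,"hand":1.0},
    {"tx":0.2,"ty":0,"tz":0,"wx":0,"wy":0,"wz":0,"hand":1.0},
    {"tx":0.2,"ty":0,"tz":0,"wx":0,"wy":0,"wz":0,"hand":1.0},
    {"tx":0.2,"ty":0,"tz":0,"wx":0,"wy":0,"wz":0,"hand":1.0},
    {"tx":0,"ty":0,"tz":0,"wx":0,"wy":0,"wz":0,"hand":1.0},
    {"tx":0,"ty":0,"tz":0,"wx":0,"wy":0,"wz":0,"hand":1.0}
  ]
}}

```text
time_s: 2.0
eef_pos: [0.4896, 0.1216, 0.4242]
tcp_rot: [-0.001, 0.706, 0.708, -0.001]
contact_force: [0.3, 0.4, -0.4]
opening: 0.0855
gripper_force: 0.0
```

```bash
python3 - <<'E'
from h import *
v=look("wrist","w3")
E
```

```text
(no output)
```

View pics/w3.png

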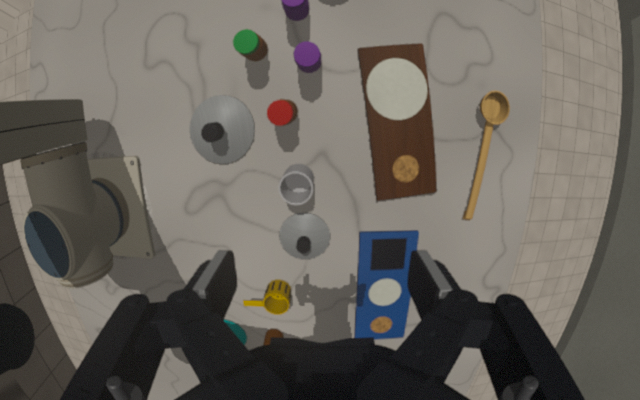

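This view shows the red cap (281,112), the green cap (246,42) and the cup rim (297,187). The wooden board's white mark is at (397,89) and its cork mark at (405,168).

```bash
python3 - <<'E'
from h import *
v=look("wrist")
show("wmark",reg(v,(360,50,432,128),(0,0,130),(180,70,255),.012))
show("wcork",reg(v,(388,150,422,187),(5,120,110),(25,255,255),.012))
show("red",reg(v,(262,95,300,130),(0,170,110),(6,255,255),.085))
show("green",reg(v,(228,25,264,60),(50,120,60),(75,255,255),.085))
show("purple1",reg(v,(290,38,325,75),(125,80,20),(155,255,255),.085))
show("purple2",reg(v,(280,0,312,22),(125,80,20),(155,255,255),.085))
hs=cv2.cvtColor(v[0],cv2.COLOR_RGB2HSV)
show("knob",reg(v,(293,232,313,256),(0,0,0),(180,255,45),.051))
g=cv2.resize(v[0][165:262,270:340],None,fx=8,fy=6)
a=cv2.resize(v[0][165:212,274:324],(500,470),interpolation=cv2.INTER_CUBIC)
show("cuprim bright",reg(v,(278,168,318,208),(0,0,100),(180,20,255),.07))
cv2.imwrite("pics/cup.png",a[:,:,::-1])
E
```

```text
wmark centroid [0.6198 0.2286] circ [0.6198 0.2286] r 0.0551 rect [108.  108.6] ang 46.8
wcork centroid [0.6413 0.0853] circ [0.6415 0.0851] r 0.0252 rect [49.4 46.7] ang 0.8
red centroid [0.4261 0.1851] circ [0.4261 0.1855] r 0.0190 rect [35. 35.] ang 89.0
green centroid [0.3736 0.2975] circ [0.3734 0.2976] r 0.0191 rect [35.4 36.5] ang 43.4
purple1 centroid [0.4666 0.2721] circ [0.4681 0.2723] r 0.0223 rect [37.  40.5] ang 0.1
purple2 centroid [0.4493 0.3487] circ [0.4474 0.3499] r 0.0211 rect [25.1 38.3] ang 87.8
knob centroid [ 0.4619 -0.0394] circ [ 0.4598 -0.0406] r 0.0086 rect [ 6.1 17.3] ang 37.3
cuprim bright centroid [0.4476 0.0652] circ [0.4506 0.0661] r 0.0343 rect [62.2 57.3] ang 89.9
```

View pics/cup.png

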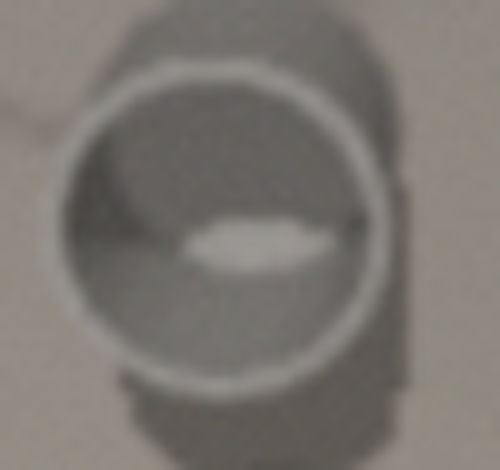

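Request:
{"method": "send_rows", "body": {
  "steps": [
    {"tx":-0.11,"ty":-0.02,"tz":0.18,"wx":0,"wy":0,"wz":0,"hand":0.7},
    {"tx":-0.11,"ty":-0.02,"tz":0.18,"wx":0,"wy":0,"wz":0,"hand":0.7},
    {"tx":-0.11,"ty":-0.02,"tz":0.18,"wx":0,"wy":0,"wz":0,"hand":0.7},
    {"tx":-0.11,"ty":-0.02,"tz":0.18,"wx":0,"wy":0,"wz":0,"hand":0.7},
    {"tx":-0.11,"ty":-0.02,"tz":0.18,"wx":0,"wy":0,"wz":0,"hand":0.7},
    {"tx":-0.11,"ty":-0.02,"tz":0.18,"wx":0,"wy":0,"wz":0,"hand":0.7},
    {"tx":-0.11,"ty":-0.02,"tz":0.18,"wx":0,"wy":0,"wz":0,"hand":0.7},
    {"tx":-0.1,"ty":-0.03,"tz":0.18,"wx":0,"wy":0,"wz":0,"hand":0.7},
    {"tx":0,"ty":0,"tz":0,"wx":0,"wy":0,"wz":0,"hand":0.7},
    {"tx":0,"ty":0,"tz":0,"wx":0,"wy":0,"wz":0,"hand":0.7}
  ]
}}

```text
time_s: 3.1
eef_pos: [0.4556, -0.0549, 0.1373]
tcp_rot: [-0.001, 0.708, 0.706, -0.0]
contact_force: [-0.2, 0.2, 1.1]
opening: 0.0598
gripper_force: 0.0
```

```bash
python3 - <<'E'
from h import *
v=look("wrist","w4");s=r.get_state();print(s["eef_pos"],s["tcp_rot"],s["opening"])
a=(np.array([222,228])/10-.5)+[274,165]
show("cap",reg(v,(0,0,200,100),(0,170,110),(6,255,255),.085))
print(proj(v,[[.456,-.0535,.051],[.449,.0635,.07],[.401,-.178,.055]]))
E
```

```text
[ 0.4564 -0.0546  0.1382] [0.0003 0.7077 0.7065 0.0003] 0.06041119115351761Traceback (most recent call last):
  File "<stdin>", line 4, in <module>
  File "h.py", line 37, in reg
    c=max(cv2.findContours(m,0,cv2.CHAIN_APPROX_NONE)[0],key=cv2.contourArea)
ValueError: max() iterable argument is empty
```

View pics/w4.png

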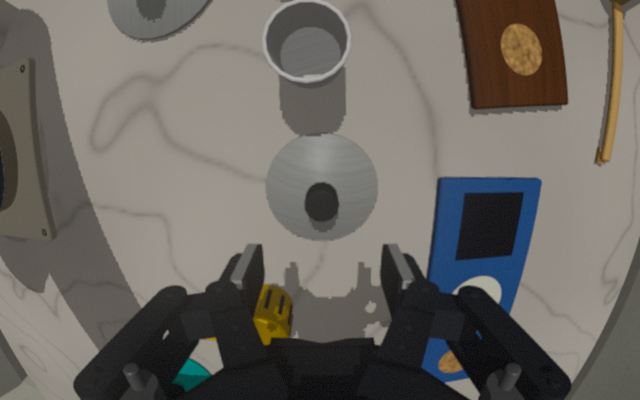

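The lid and its knob (322,202) lie centred under the jaws, so I'll descend and grip.

Request:
{"method": "send_rows", "body": {
  "newtons": 50,
  "steps": [
    {"tx":0,"ty":0,"tz":0.15,"wx":0,"wy":0,"wz":0,"hand":0.7},
    {"tx":0,"ty":0,"tz":0.15,"wx":0,"wy":0,"wz":0,"hand":0.7},
    {"tx":0,"ty":0,"tz":0.1,"wx":0,"wy":0,"wz":0,"hand":0.7},
    {"tx":0,"ty":0,"tz":0.06,"wx":0,"wy":0,"wz":0,"hand":0.7},
    {"tx":0,"ty":0,"tz":0.04,"wx":0,"wy":0,"wz":0,"hand":0.7},
    {"tx":0,"ty":0,"tz":0,"wx":0,"wy":0,"wz":0,"hand":0.7},
    {"tx":0,"ty":0,"tz":0,"wx":0,"wy":0,"wz":0,"hand":0.0},
    {"tx":0,"ty":0,"tz":0,"wx":0,"wy":0,"wz":0,"hand":0.0},
    {"tx":0,"ty":0,"tz":0,"wx":0,"wy":0,"wz":0,"hand":0.0},
    {"tx":0,"ty":0,"tz":0,"wx":0,"wy":0,"wz":0,"hand":0.0},
    {"tx":0,"ty":0,"tz":0,"wx":0,"wy":0,"wz":0,"hand":0.0},
    {"tx":0,"ty":0,"tz":0,"wx":0,"wy":0,"wz":0,"hand":0.0}
  ]
}}

```text
time_s: 4.35
eef_pos: [0.4565, -0.0541, 0.0384]
tcp_rot: [0.001, 0.707, 0.707, 0.0]
contact_force: [-1.2, 1.0, 7.1]
opening: 0.0244
gripper_force: 48.7
```

Request:
{"method": "send_rows", "body": {
  "steps": [
    {"tx":0,"ty":0,"tz":-0.06,"wx":0,"wy":0,"wz":0,"hand":0.0},
    {"tx":0,"ty":0,"tz":-0.12,"wx":0,"wy":0,"wz":0,"hand":0.0},
    {"tx":0,"ty":0,"tz":-0.14,"wx":0,"wy":0,"wz":0,"hand":0.0},
    {"tx":0,"ty":0,"tz":-0.14,"wx":0,"wy":0,"wz":0,"hand":0.0},
    {"tx":0,"ty":0,"tz":-0.14,"wx":0,"wy":0,"wz":0,"hand":0.0},
    {"tx":0.05,"ty":0.03,"tz":0,"wx":0,"wy":0,"wz":0,"hand":0.0},
    {"tx":0.1,"ty":0.06,"tz":0,"wx":0,"wy":0,"wz":0,"hand":0.0},
    {"tx":0.12,"ty":0.07,"tz":0,"wx":0,"wy":0,"wz":0,"hand":0.0},
    {"tx":0.12,"ty":0.07,"tz":0,"wx":0,"wy":0,"wz":0,"hand":0.0},
    {"tx":0.12,"ty":0.07,"tz":0,"wx":0,"wy":0,"wz":0,"hand":0.0},
    {"tx":0.12,"ty":0.07,"tz":0,"wx":0,"wy":0,"wz":0,"hand":0.0},
    {"tx":0.12,"ty":0.07,"tz":0,"wx":0,"wy":0,"wz":0,"hand":0.0},
    {"tx":0.12,"ty":0.07,"tz":0,"wx":0,"wy":0,"wz":0,"hand":0.0},
    {"tx":0.12,"ty":0.07,"tz":0,"wx":0,"wy":0,"wz":0,"hand":0.0},
    {"tx":0.12,"ty":0.07,"tz":0,"wx":0,"wy":0,"wz":0,"hand":0.0},
    {"tx":0.12,"ty":0.07,"tz":0,"wx":0,"wy":0,"wz":0,"hand":0.0},
    {"tx":0.12,"ty":0.07,"tz":0,"wx":0,"wy":0,"wz":0,"hand":0.0},
    {"tx":0.06,"ty":0.03,"tz":0,"wx":0,"wy":0,"wz":0,"hand":0.0},
    {"tx":0,"ty":0,"tz":0,"wx":0,"wy":0,"wz":0,"hand":0.0},
    {"tx":0,"ty":0,"tz":0,"wx":0,"wy":0,"wz":0,"hand":0.0}
  ]
}}

```text
time_s: 6.35
eef_pos: [0.6194, 0.2279, 0.1564]
tcp_rot: [-0.0, 0.707, 0.707, -0.001]
contact_force: [-0.5, 0.2, -2.9]
opening: 0.0244
gripper_force: 49.6
```

Request:
{"method": "send_rows", "body": {
  "steps": [
    {"tx":0,"ty":0,"tz":0.12,"wx":0,"wy":0,"wz":0,"hand":0.0},
    {"tx":0,"ty":0,"tz":0.15,"wx":0,"wy":0,"wz":0,"hand":0.0},
    {"tx":0,"ty":0,"tz":0.12,"wx":0,"wy":0,"wz":0,"hand":0.0},
    {"tx":0,"ty":0,"tz":0.08,"wx":0,"wy":0,"wz":0,"hand":0.0},
    {"tx":0,"ty":0,"tz":0.04,"wx":0,"wy":0,"wz":0,"hand":0.0},
    {"tx":0,"ty":0,"tz":0.02,"wx":0,"wy":0,"wz":0,"hand":0.0},
    {"tx":0,"ty":0,"tz":0,"wx":0,"wy":0,"wz":0,"hand":0.0},
    {"tx":0,"ty":0,"tz":0,"wx":0,"wy":0,"wz":0,"hand":0.0}
  ]
}}

```text
time_s: 7.15
eef_pos: [0.6204, 0.2279, 0.0523]
tcp_rot: [0.0, 0.707, 0.707, 0.001]
contact_force: [0.3, -0.2, -2.1]
opening: 0.0245
gripper_force: 49.8
```

Request:
{"method": "send_rows", "body": {
  "steps": [
    {"tx":0,"ty":0,"tz":0.01,"wx":0,"wy":0,"wz":0,"hand":0.0},
    {"tx":0,"ty":0,"tz":0,"wx":0,"wy":0,"wz":0,"hand":0.0},
    {"tx":0,"ty":0,"tz":0,"wx":0,"wy":0,"wz":0,"hand":0.7},
    {"tx":0,"ty":0,"tz":0,"wx":0,"wy":0,"wz":0,"hand":0.7},
    {"tx":0,"ty":0,"tz":0,"wx":0,"wy":0,"wz":0,"hand":0.7},
    {"tx":0,"ty":0,"tz":0,"wx":0,"wy":0,"wz":0,"hand":0.7},
    {"tx":0,"ty":0,"tz":-0.1,"wx":0,"wy":0,"wz":0,"hand":0.7},
    {"tx":0,"ty":0,"tz":-0.2,"wx":0,"wy":0,"wz":0,"hand":0.7},
    {"tx":0,"ty":0,"tz":-0.2,"wx":0,"wy":0,"wz":0,"hand":0.7},
    {"tx":0,"ty":0,"tz":-0.2,"wx":0,"wy":0,"wz":0,"hand":0.7},
    {"tx":0,"ty":0,"tz":-0.2,"wx":0,"wy":0,"wz":0,"hand":0.7},
    {"tx":0,"ty":0,"tz":0,"wx":0,"wy":0,"wz":0,"hand":0.7}
  ]
}}

```text
time_s: 8.35
eef_pos: [0.6216, 0.2284, 0.2355]
tcp_rot: [0.002, 0.707, 0.707, 0.004]
contact_force: [-0.2, 0.4, 0.4]
opening: 0.0597
gripper_force: 0.0
```

Request:
{"method": "send_rows", "body": {
  "steps": [
    {"tx":-0.1,"ty":-0.1,"tz":0,"wx":0,"wy":0,"wz":0,"hand":1.0},
    {"tx":-0.12,"ty":-0.13,"tz":0,"wx":0,"wy":0,"wz":0,"hand":1.0},
    {"tx":-0.12,"ty":-0.13,"tz":0,"wx":0,"wy":0,"wz":0,"hand":1.0},
    {"tx":-0.12,"ty":-0.13,"tz":0,"wx":0,"wy":0,"wz":0,"hand":1.0},
    {"tx":-0.12,"ty":-0.13,"tz":0,"wx":0,"wy":0,"wz":0,"hand":1.0},
    {"tx":-0.12,"ty":-0.13,"tz":0,"wx":0,"wy":0,"wz":0,"hand":1.0},
    {"tx":-0.12,"ty":-0.1,"tz":0,"wx":0,"wy":0,"wz":0,"hand":1.0},
    {"tx":0,"ty":0,"tz":0,"wx":0,"wy":0,"wz":0,"hand":1.0},
    {"tx":0,"ty":0,"tz":0,"wx":0,"wy":0,"wz":0,"hand":1.0}
  ]
}}

```text
time_s: 9.25
eef_pos: [0.45, 0.0637, 0.2293]
tcp_rot: [0.0, 0.708, 0.707, 0.0]
contact_force: [0.4, 0.1, 0.9]
opening: 0.0854
gripper_force: 0.0
```

```bash
python3 - <<'E'
from h import *
v=look("wrist","w5");s=r.get_state();print(s["eef_pos"],s["q"])
p=proj(v,[[.449,.0635,.07]])[0].astype(int);print(p)
g=cv2.GaussianBlur(cv2.cvtColor(v[0],cv2.COLOR_RGB2GRAY),(3,3),0)
x0,y0=p-50
c=cv2.HoughCircles(cv2.resize(g[y0:y0+100,x0:x0+100],None,fx=4,fy=4),cv2.HOUGH_GRADIENT,2,40,param1=100,param2=40,minRadius=90,maxRadius=170)
for k in c[0][:4]:
    uv=k[:2]/4-.4+[x0,y0]; print(uv,k[2]/4,onz(v,uv,.07)[0])
show("red",reg(v,(0,0,640,120),(0,170,110),(6,255,255),.085))
show("wmark",reg(v,(400,0,640,120),(0,0,140),(180,60,255),.012))
im=v[0][:,:,::-1].copy();uv=c[0][0]/4;cv2.circle(im,(int(uv[0]+x0),int(uv[1]+y0)),int(uv[2]),(0,0,255),1);cv2.imwrite("pics/w5.png",im)
E
```

```text
[0.4504 0.0641 0.2292] [-0.0436  0.1021 -0.218   1.2502  0.0002  1.5278]
[320 183]Traceback (most recent call last):
  File "<stdin>", line 7, in <module>
TypeError: 'NoneType' object is not subscriptable
```

View pics/w5.png

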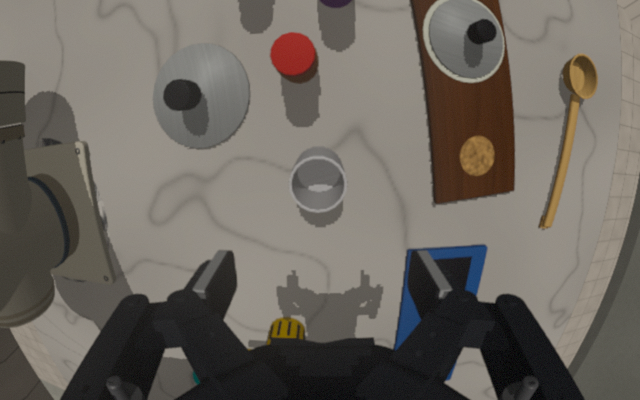

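The lid sits centred on the large mark at (464,38). The cup rim centre is at about (318,185), i.e. (0.447, 0.062). I'll descend on it.

Request:
{"method": "send_rows", "body": {
  "newtons": 40,
  "steps": [
    {"tx":-0.01,"ty":-0.015,"tz":0.1,"wx":0,"wy":0,"wz":0,"hand":1.0},
    {"tx":0,"ty":0,"tz":0.2,"wx":0,"wy":0,"wz":0,"hand":1.0},
    {"tx":0,"ty":0,"tz":0.2,"wx":0,"wy":0,"wz":0,"hand":1.0},
    {"tx":0,"ty":0,"tz":0.15,"wx":0,"wy":0,"wz":0,"hand":1.0},
    {"tx":0,"ty":0,"tz":0.15,"wx":0,"wy":0,"wz":0,"hand":1.0},
    {"tx":0,"ty":0,"tz":0.1,"wx":0,"wy":0,"wz":0,"hand":1.0},
    {"tx":0,"ty":0,"tz":0.04,"wx":0,"wy":0,"wz":0,"hand":1.0},
    {"tx":0,"ty":0,"tz":0,"wx":0,"wy":0,"wz":0,"hand":1.0},
    {"tx":0,"ty":0,"tz":0,"wx":0,"wy":0,"wz":0,"hand":0.8},
    {"tx":0,"ty":0,"tz":0,"wx":0,"wy":0,"wz":0,"hand":0.7},
    {"tx":0,"ty":0,"tz":0,"wx":0,"wy":0,"wz":0,"hand":0.6},
    {"tx":0,"ty":0,"tz":0,"wx":0,"wy":0,"wz":0,"hand":0.5},
    {"tx":0,"ty":0,"tz":0,"wx":0,"wy":0,"wz":0,"hand":0.3},
    {"tx":0,"ty":0,"tz":0,"wx":0,"wy":0,"wz":0,"hand":0.3},
    {"tx":0,"ty":0,"tz":0,"wx":0,"wy":0,"wz":0,"hand":0.3}
  ]
}}

```text
time_s: 10.8
eef_pos: [0.4478, 0.0621, 0.0426]
tcp_rot: [0.001, 0.707, 0.707, 0.001]
contact_force: [-1.1, 1.1, 4.3]
opening: 0.0573
gripper_force: 41.8
```

Request:
{"method": "send_rows", "body": {
  "steps": [
    {"tx":0,"ty":0,"tz":-0.06,"wx":0,"wy":0,"wz":0,"hand":0.3},
    {"tx":0,"ty":0,"tz":-0.12,"wx":0,"wy":0,"wz":0,"hand":0.3},
    {"tx":0,"ty":0,"tz":-0.12,"wx":0,"wy":0,"wz":0,"hand":0.3},
    {"tx":-0.07,"ty":0.05,"tz":0,"wx":0,"wy":0,"wz":0,"hand":0.3},
    {"tx":-0.12,"ty":0.09,"tz":0,"wx":0,"wy":0,"wz":0,"hand":0.3},
    {"tx":-0.14,"ty":0.1,"tz":0,"wx":0,"wy":0,"wz":0,"hand":0.3},
    {"tx":-0.14,"ty":0.1,"tz":0,"wx":0,"wy":0,"wz":0,"hand":0.3},
    {"tx":-0.14,"ty":0.1,"tz":0,"wx":0,"wy":0,"wz":0,"hand":0.3},
    {"tx":-0.14,"ty":0.1,"tz":0,"wx":0,"wy":0,"wz":0,"hand":0.3},
    {"tx":-0.14,"ty":0.1,"tz":0,"wx":0,"wy":0,"wz":0,"hand":0.3},
    {"tx":-0.14,"ty":0.1,"tz":0,"wx":0,"wy":0,"wz":0,"hand":0.3},
    {"tx":-0.12,"ty":0.09,"tz":0,"wx":0,"wy":0,"wz":0,"hand":0.3},
    {"tx":-0.06,"ty":0.05,"tz":0,"wx":0,"wy":0,"wz":0,"hand":0.3},
    {"tx":0,"ty":0,"tz":0.08,"wx":0,"wy":0,"wz":0,"hand":0.3},
    {"tx":0,"ty":0,"tz":0.08,"wx":0,"wy":0,"wz":0,"hand":0.3},
    {"tx":0,"ty":0,"tz":0.05,"wx":0,"wy":0,"wz":0,"hand":0.3},
    {"tx":0,"ty":0,"tz":0.02,"wx":0,"wy":0,"wz":0,"hand":0.3},
    {"tx":0,"ty":0,"tz":0,"wx":0,"wy":0,"wz":0,"hand":0.3},
    {"tx":0,"ty":0,"tz":0,"wx":0,"wy":0,"wz":0,"hand":0.3}
  ]
}}

```text
time_s: 12.7
eef_pos: [0.6232, -0.1802, 0.0556]
tcp_rot: [0.0, 0.707, 0.707, 0.0]
contact_force: [0.1, 0.7, -0.1]
opening: 0.0571
gripper_force: 43.0
```

Request:
{"method": "send_rows", "body": {
  "steps": [
    {"tx":0,"ty":0,"tz":0.006,"wx":0,"wy":0,"wz":0,"hand":0.3},
    {"tx":0,"ty":0,"tz":0,"wx":0,"wy":0,"wz":0,"hand":0.3},
    {"tx":0,"ty":0,"tz":0,"wx":0,"wy":0,"wz":0,"hand":0.75},
    {"tx":0,"ty":0,"tz":0,"wx":0,"wy":0,"wz":0,"hand":0.9},
    {"tx":0,"ty":0,"tz":0,"wx":0,"wy":0,"wz":0,"hand":1.0},
    {"tx":0,"ty":0,"tz":0,"wx":0,"wy":0,"wz":0,"hand":1.0},
    {"tx":0,"ty":0,"tz":-0.1,"wx":0,"wy":0,"wz":0,"hand":1.0},
    {"tx":0,"ty":0,"tz":-0.2,"wx":0,"wy":0,"wz":0,"hand":1.0},
    {"tx":0,"ty":0,"tz":-0.2,"wx":0,"wy":0,"wz":0,"hand":1.0},
    {"tx":0,"ty":0,"tz":-0.2,"wx":0,"wy":0,"wz":0,"hand":1.0},
    {"tx":0,"ty":0,"tz":-0.2,"wx":0,"wy":0,"wz":0,"hand":1.0},
    {"tx":0,"ty":0,"tz":0,"wx":0,"wy":0,"wz":0,"hand":1.0}
  ]
}}

```text
time_s: 13.9
eef_pos: [0.6245, -0.1806, 0.2402]
tcp_rot: [0.004, 0.707, 0.707, 0.002]
contact_force: [0.2, -0.2, 0.1]
opening: 0.0857
gripper_force: 0.0
```

Request:
{"method": "send_rows", "body": {
  "steps": [
    {"tx":0.1,"ty":-0.06,"tz":0,"wx":0,"wy":0,"wz":0,"hand":1.0},
    {"tx":0.19,"ty":-0.1,"tz":0,"wx":0,"wy":0,"wz":0,"hand":1.0},
    {"tx":0.19,"ty":-0.1,"tz":0,"wx":0,"wy":0,"wz":0,"hand":1.0},
    {"tx":0.19,"ty":-0.1,"tz":0,"wx":0,"wy":0,"wz":0,"hand":1.0},
    {"tx":0.19,"ty":-0.1,"tz":0,"wx":0,"wy":0,"wz":0,"hand":1.0},
    {"tx":0.19,"ty":-0.1,"tz":0,"wx":0,"wy":0,"wz":0,"hand":1.0},
    {"tx":0.19,"ty":-0.1,"tz":0,"wx":0,"wy":0,"wz":0,"hand":1.0},
    {"tx":0.19,"ty":-0.1,"tz":0,"wx":0,"wy":0,"wz":0,"hand":1.0},
    {"tx":0.19,"ty":-0.1,"tz":0,"wx":0,"wy":0,"wz":0,"hand":1.0},
    {"tx":0.19,"ty":-0.1,"tz":0,"wx":0,"wy":0,"wz":0,"hand":1.0},
    {"tx":0.02,"ty":-0.02,"tz":0,"wx":0,"wy":0,"wz":0,"hand":1.0},
    {"tx":0,"ty":0,"tz":0,"wx":0,"wy":0,"wz":0,"hand":1.0},
    {"tx":0,"ty":0,"tz":0,"wx":0,"wy":0,"wz":0,"hand":1.0}
  ]
}}

```text
time_s: 15.2
eef_pos: [0.4273, 0.1855, 0.2338]
tcp_rot: [0.0, 0.707, 0.707, -0.0]
contact_force: [-0.1, -0.5, 0.2]
opening: 0.0851
gripper_force: 0.0
```

```bash
python3 - <<'E'
from h import *
v=look("wrist","w6");s=r.get_state();print(s["eef_pos"],s["q"])
for n,z in(("red",.085),("green",.085)):
    for b in blobs(v,n,100)[0]: print(n,b[0],b[1],onz(v,b[1],z)[0])
for b in blobs(v,"purple",100)[0]: print("purple",b,onz(v,b[1],.085)[0])
E
```

```text
[0.4275 0.1852 0.2338] [ 0.2286  0.1195 -0.1859  1.2656 -0.0003  1.8003]
red 1332 [318.7 184.6] [0.4249 0.1871 0.085 ]
green 1360 [260.3  64.1] [0.3734 0.2981 0.085 ]
purple (np.int32(729), array([338.7,   9.9]), array([318,   0,  42,  28], dtype=int32)) [0.4426 0.3477 0.085 ]
purple (np.int32(1581), array([362.2,  90. ]), array([338,  69,  48,  43], dtype=int32)) [0.4634 0.2738 0.085 ]
```

Request:
{"method": "send_rows", "body": {
  "newtons": 45,
  "steps": [
    {"tx":0.005,"ty":-0.01,"tz":0.1,"wx":0,"wy":0,"wz":0,"hand":1.0},
    {"tx":0,"ty":0,"tz":0.2,"wx":0,"wy":0,"wz":0,"hand":1.0},
    {"tx":0,"ty":0,"tz":0.2,"wx":0,"wy":0,"wz":0,"hand":1.0},
    {"tx":0,"ty":0,"tz":0.15,"wx":0,"wy":0,"wz":0,"hand":1.0},
    {"tx":0,"ty":0,"tz":0.15,"wx":0,"wy":0,"wz":0,"hand":1.0},
    {"tx":0,"ty":0,"tz":0.12,"wx":0,"wy":0,"wz":0,"hand":1.0},
    {"tx":0,"ty":0,"tz":0.045,"wx":0,"wy":0,"wz":0,"hand":1.0},
    {"tx":0,"ty":0,"tz":0,"wx":0,"wy":0,"wz":0,"hand":0.8},
    {"tx":0,"ty":0,"tz":0,"wx":0,"wy":0,"wz":0,"hand":0.65},
    {"tx":0,"ty":0,"tz":0,"wx":0,"wy":0,"wz":0,"hand":0.55},
    {"tx":0,"ty":0,"tz":0,"wx":0,"wy":0,"wz":0,"hand":0.45},
    {"tx":0,"ty":0,"tz":0,"wx":0,"wy":0,"wz":0,"hand":0.35},
    {"tx":0,"ty":0,"tz":0,"wx":0,"wy":0,"wz":0,"hand":0.2},
    {"tx":0,"ty":0,"tz":0,"wx":0,"wy":0,"wz":0,"hand":0.2},
    {"tx":0,"ty":0,"tz":0,"wx":0,"wy":0,"wz":0,"hand":0.2}
  ]
}}

```text
time_s: 16.75
eef_pos: [0.4258, 0.1871, 0.0425]
tcp_rot: [0.001, 0.707, 0.707, 0.001]
contact_force: [-1.5, -1.8, 6.2]
opening: 0.043
gripper_force: 45.1
```

Request:
{"method": "send_rows", "body": {
  "steps": [
    {"tx":0,"ty":0,"tz":-0.1,"wx":0,"wy":0,"wz":0,"hand":0.2},
    {"tx":0,"ty":0,"tz":-0.17,"wx":0,"wy":0,"wz":0,"hand":0.2},
    {"tx":0,"ty":0,"tz":-0.17,"wx":0,"wy":0,"wz":0,"hand":0.2},
    {"tx":0,"ty":0,"tz":-0.16,"wx":0,"wy":0,"wz":0,"hand":0.2},
    {"tx":-0.08,"ty":0.035,"tz":0,"wx":0,"wy":0,"wz":0,"hand":0.2},
    {"tx":-0.14,"ty":0.06,"tz":0,"wx":0,"wy":0,"wz":0,"hand":0.2},
    {"tx":-0.16,"ty":0.07,"tz":0,"wx":0,"wy":0,"wz":0,"hand":0.2},
    {"tx":-0.16,"ty":0.07,"tz":0,"wx":0,"wy":0,"wz":0,"hand":0.2},
    {"tx":-0.16,"ty":0.07,"tz":0,"wx":0,"wy":0,"wz":0,"hand":0.2},
    {"tx":-0.16,"ty":0.07,"tz":0,"wx":0,"wy":0,"wz":0,"hand":0.2},
    {"tx":-0.16,"ty":0.07,"tz":0,"wx":0,"wy":0,"wz":0,"hand":0.2},
    {"tx":-0.16,"ty":0.07,"tz":0,"wx":0,"wy":0,"wz":0,"hand":0.2},
    {"tx":-0.16,"ty":0.07,"tz":0,"wx":0,"wy":0,"wz":0,"hand":0.2},
    {"tx":-0.16,"ty":0.07,"tz":0,"wx":0,"wy":0,"wz":0,"hand":0.2},
    {"tx":-0.16,"ty":0.07,"tz":0,"wx":0,"wy":0,"wz":0,"hand":0.2},
    {"tx":-0.16,"ty":0.07,"tz":0,"wx":0,"wy":0,"wz":0,"hand":0.2},
    {"tx":-0.16,"ty":0.07,"tz":0,"wx":0,"wy":0,"wz":0,"hand":0.2},
    {"tx":-0.16,"ty":0.07,"tz":0,"wx":0,"wy":0,"wz":0,"hand":0.2},
    {"tx":-0.1,"ty":0.04,"tz":0,"wx":0,"wy":0,"wz":0,"hand":0.2},
    {"tx":-0.055,"ty":0.025,"tz":0,"wx":0,"wy":0,"wz":0,"hand":0.2}
  ]
}}

```text
time_s: 18.75
eef_pos: [0.6254, -0.2738, 0.1613]
tcp_rot: [0.0, 0.708, 0.707, 0.0]
contact_force: [-0.7, -0.5, -1.5]
opening: 0.0426
gripper_force: 46.2
```

Request:
{"method": "send_rows", "body": {
  "steps": [
    {"tx":0,"ty":0,"tz":0,"wx":0,"wy":0,"wz":0,"hand":0.2},
    {"tx":0,"ty":0,"tz":0,"wx":0,"wy":0,"wz":0,"hand":0.2}
  ]
}}

```text
time_s: 18.95
eef_pos: [0.6247, -0.2711, 0.1613]
tcp_rot: [-0.0, 0.707, 0.707, 0.0]
contact_force: [0.5, 0.1, -1.7]
opening: 0.0426
gripper_force: 46.2
```

Request:
{"method": "send_rows", "body": {
  "steps": [
    {"tx":0,"ty":0,"tz":0.1,"wx":0,"wy":0,"wz":0,"hand":0.2},
    {"tx":0,"ty":0,"tz":0.15,"wx":0,"wy":0,"wz":0,"hand":0.2},
    {"tx":0,"ty":0,"tz":0.15,"wx":0,"wy":0,"wz":0,"hand":0.2},
    {"tx":0,"ty":0,"tz":0.08,"wx":0,"wy":0,"wz":0,"hand":0.2},
    {"tx":0,"ty":0,"tz":0.04,"wx":0,"wy":0,"wz":0,"hand":0.2},
    {"tx":0,"ty":0,"tz":0.015,"wx":0,"wy":0,"wz":0,"hand":0.2},
    {"tx":0,"ty":0,"tz":0.005,"wx":0,"wy":0,"wz":0,"hand":0.2},
    {"tx":0,"ty":0,"tz":0,"wx":0,"wy":0,"wz":0,"hand":0.2},
    {"tx":0,"ty":0,"tz":0,"wx":0,"wy":0,"wz":0,"hand":0.2}
  ]
}}

```text
time_s: 19.85
eef_pos: [0.6254, -0.2717, 0.0546]
tcp_rot: [0.001, 0.707, 0.707, 0.0]
contact_force: [-2.0, 2.6, 6.3]
opening: 0.0424
gripper_force: 46.9
```

Contact made (+6 N), so I'll release and retreat.

Request:
{"method": "send_rows", "body": {
  "steps": [
    {"tx":0,"ty":0,"tz":0,"wx":0,"wy":0,"wz":0,"hand":0.6},
    {"tx":0,"ty":0,"tz":0,"wx":0,"wy":0,"wz":0,"hand":0.8},
    {"tx":0,"ty":0,"tz":0,"wx":0,"wy":0,"wz":0,"hand":1.0},
    {"tx":0,"ty":0,"tz":0,"wx":0,"wy":0,"wz":0,"hand":1.0},
    {"tx":0,"ty":0,"tz":-0.1,"wx":0,"wy":0,"wz":0,"hand":1.0},
    {"tx":0,"ty":0,"tz":-0.2,"wx":0,"wy":0,"wz":0,"hand":1.0},
    {"tx":0,"ty":0,"tz":-0.2,"wx":0,"wy":0,"wz":0,"hand":1.0},
    {"tx":0,"ty":0,"tz":-0.2,"wx":0,"wy":0,"wz":0,"hand":1.0},
    {"tx":0,"ty":0,"tz":-0.2,"wx":0,"wy":0,"wz":0,"hand":1.0},
    {"tx":0,"ty":0,"tz":0,"wx":0,"wy":0,"wz":0,"hand":1.0}
  ]
}}

```text
time_s: 20.85
eef_pos: [0.6264, -0.2729, 0.2394]
tcp_rot: [0.005, 0.707, 0.707, 0.001]
contact_force: [0.2, 0.5, -0.2]
opening: 0.0853
gripper_force: 0.0
```

Request:
{"method": "send_rows", "body": {
  "steps": [
    {"tx":0.05,"ty":-0.12,"tz":0,"wx":0,"wy":0,"wz":0,"hand":1.0},
    {"tx":0.06,"ty":-0.15,"tz":0,"wx":0,"wy":0,"wz":0,"hand":1.0},
    {"tx":0.06,"ty":-0.15,"tz":0,"wx":0,"wy":0,"wz":0,"hand":1.0},
    {"tx":0.06,"ty":-0.15,"tz":0,"wx":0,"wy":0,"wz":0,"hand":1.0},
    {"tx":0.06,"ty":-0.15,"tz":0,"wx":0,"wy":0,"wz":0,"hand":1.0},
    {"tx":0.06,"ty":-0.15,"tz":0,"wx":0,"wy":0,"wz":0,"hand":1.0},
    {"tx":0.06,"ty":-0.15,"tz":0,"wx":0,"wy":0,"wz":0,"hand":1.0},
    {"tx":0.06,"ty":-0.1,"tz":0,"wx":0,"wy":0,"wz":0,"hand":1.0},
    {"tx":0,"ty":0,"tz":0,"wx":0,"wy":0,"wz":0,"hand":1.0},
    {"tx":0,"ty":0,"tz":0,"wx":0,"wy":0,"wz":0,"hand":1.0}
  ]
}}

```text
time_s: 21.85
eef_pos: [0.401, -0.1781, 0.2332]
tcp_rot: [0.0, 0.707, 0.707, 0.0]
contact_force: [-0.0, -0.0, 0.9]
opening: 0.0852
gripper_force: 0.0
```

```bash
python3 - <<'E'
from h import *
v=look("wrist","w7");s=r.get_state();print(s["eef_pos"],s["q"])
show("strainer",reg(v,(285,150,355,225),(20,120,50),(34,255,255),.055))
E
```

```text
[ 0.4014 -0.1783  0.233 ] [-0.6096  0.0737 -0.2404  1.2561 -0.      0.9614]
strainer centroid [ 0.3959 -0.1781] circ [ 0.394  -0.1775] r 0.0317 rect [58.6 55.4] ang 46.3
```

View pics/w7.png

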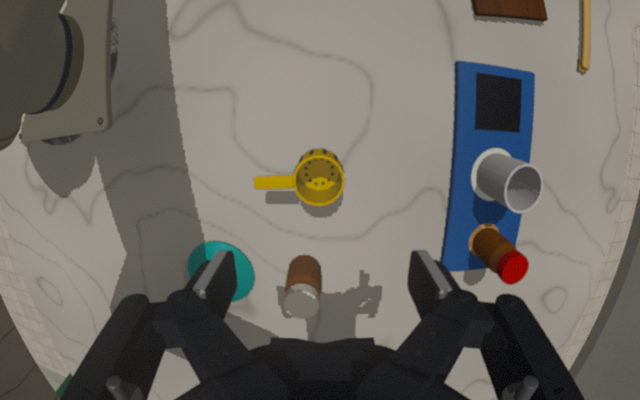

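The strainer rim is centred at about (319,180) with its handle pointing at the robot. The cup and red bottle stand on the blue board, and the white bottle is at (300,300).

```bash
python3 - <<'E'
from h import *
v=look("wrist")
print(onz(v,(319.3,180),.055),onz(v,(262,183),.052),onz(v,[(300,300)],.085),onz(v,[(303,262)],.045))
E
```

```text
[[ 0.3994 -0.1797  0.055 ]] [[ 0.3396 -0.1834  0.052 ]] [[ 0.3783 -0.3056  0.085 ]] [[ 0.3802 -0.2799  0.045 ]]
```

Request:
{"method": "send_rows", "body": {
  "steps": [
    {"tx":0,"ty":0,"tz":0,"wx":0,"wy":0,"wz":-0.1,"hand":1.0},
    {"tx":0,"ty":0,"tz":0,"wx":0,"wy":0,"wz":-0.18,"hand":1.0},
    {"tx":0,"ty":0,"tz":0,"wx":0,"wy":0,"wz":-0.18,"hand":1.0},
    {"tx":0,"ty":0,"tz":0,"wx":0,"wy":0,"wz":-0.18,"hand":1.0},
    {"tx":0,"ty":0,"tz":0,"wx":0,"wy":0,"wz":-0.18,"hand":1.0},
    {"tx":0,"ty":0,"tz":0,"wx":0,"wy":0,"wz":-0.18,"hand":1.0},
    {"tx":0,"ty":0,"tz":0,"wx":0,"wy":0,"wz":-0.18,"hand":1.0},
    {"tx":0,"ty":0,"tz":0,"wx":0,"wy":0,"wz":-0.18,"hand":1.0},
    {"tx":0,"ty":0,"tz":0,"wx":0,"wy":0,"wz":-0.18,"hand":1.0},
    {"tx":0,"ty":0,"tz":0,"wx":0,"wy":0,"wz":-0.18,"hand":1.0},
    {"tx":0,"ty":0,"tz":0,"wx":0,"wy":0,"wz":-0.18,"hand":1.0},
    {"tx":0.0075,"ty":-0.0075,"tz":0,"wx":0,"wy":0,"wz":-0.1,"hand":1.0},
    {"tx":0,"ty":0,"tz":0,"wx":0,"wy":0,"wz":0,"hand":1.0},
    {"tx":0,"ty":0,"tz":0,"wx":0,"wy":0,"wz":0,"hand":1.0}
  ]
}}

```text
time_s: 23.35
eef_pos: [0.3998, -0.1796, 0.2327]
tcp_rot: [-0.0, 0.001, 1.0, 0.0]
contact_force: [-0.2, -0.4, -0.1]
opening: 0.0851
gripper_force: 0.0
```

Request:
{"method": "send_rows", "body": {
  "newtons": 30,
  "steps": [
    {"tx":0,"ty":0,"tz":0.1,"wx":0,"wy":0,"wz":0,"hand":1.0},
    {"tx":0,"ty":0,"tz":0.2,"wx":0,"wy":0,"wz":0,"hand":1.0},
    {"tx":0,"ty":0,"tz":0.2,"wx":0,"wy":0,"wz":0,"hand":1.0},
    {"tx":0,"ty":0,"tz":0.18,"wx":0,"wy":0,"wz":0,"hand":1.0},
    {"tx":0,"ty":0,"tz":0.15,"wx":0,"wy":0,"wz":0,"hand":1.0},
    {"tx":0,"ty":0,"tz":0.12,"wx":0,"wy":0,"wz":0,"hand":1.0},
    {"tx":0,"ty":0,"tz":0.06,"wx":0,"wy":0,"wz":0,"hand":1.0},
    {"tx":0,"ty":0,"tz":0,"wx":0,"wy":0,"wz":0,"hand":0.85},
    {"tx":0,"ty":0,"tz":0,"wx":0,"wy":0,"wz":0,"hand":0.75},
    {"tx":0,"ty":0,"tz":0,"wx":0,"wy":0,"wz":0,"hand":0.65},
    {"tx":0,"ty":0,"tz":0,"wx":0,"wy":0,"wz":0,"hand":0.55},
    {"tx":0,"ty":0,"tz":0,"wx":0,"wy":0,"wz":0,"hand":0.45},
    {"tx":0,"ty":0,"tz":0,"wx":0,"wy":0,"wz":0,"hand":0.3},
    {"tx":0,"ty":0,"tz":0,"wx":0,"wy":0,"wz":0,"hand":0.3},
    {"tx":0,"ty":0,"tz":0,"wx":0,"wy":0,"wz":0,"hand":0.3}
  ]
}}

```text
time_s: 24.85
eef_pos: [0.4, -0.1798, 0.0321]
tcp_rot: [0.001, 0.0, 1.0, -0.001]
contact_force: [-0.9, -0.2, 6.9]
opening: 0.0542
gripper_force: 31.8
```

Request:
{"method": "send_rows", "body": {
  "steps": [
    {"tx":0,"ty":0,"tz":-0.08,"wx":0,"wy":0,"wz":0,"hand":0.3},
    {"tx":0,"ty":0,"tz":-0.16,"wx":0,"wy":0,"wz":0,"hand":0.3},
    {"tx":0,"ty":0,"tz":-0.16,"wx":0,"wy":0,"wz":0,"hand":0.3},
    {"tx":-0.06,"ty":0.025,"tz":0,"wx":0,"wy":0,"wz":0,"hand":0.3},
    {"tx":-0.12,"ty":0.05,"tz":0,"wx":0,"wy":0,"wz":0,"hand":0.3},
    {"tx":-0.15,"ty":0.06,"tz":0,"wx":0,"wy":0,"wz":0,"hand":0.3},
    {"tx":-0.15,"ty":0.06,"tz":0,"wx":0,"wy":0,"wz":0,"hand":0.3},
    {"tx":-0.15,"ty":0.06,"tz":0,"wx":0,"wy":0,"wz":0,"hand":0.3},
    {"tx":-0.15,"ty":0.06,"tz":0,"wx":0,"wy":0,"wz":0,"hand":0.3},
    {"tx":-0.15,"ty":0.06,"tz":0,"wx":0,"wy":0,"wz":0,"hand":0.3},
    {"tx":-0.12,"ty":0.05,"tz":0,"wx":0,"wy":0,"wz":0,"hand":0.3},
    {"tx":-0.06,"ty":0.03,"tz":0,"wx":0,"wy":0,"wz":0,"hand":0.3},
    {"tx":0,"ty":0,"tz":0,"wx":0,"wy":0,"wz":0,"hand":0.3},
    {"tx":0,"ty":0,"tz":0,"wx":0,"wy":0,"wz":0,"hand":0.3},
    {"tx":0,"ty":0,"tz":0.1,"wx":0,"wy":0,"wz":0,"hand":0.3},
    {"tx":0,"ty":0,"tz":0.14,"wx":0,"wy":0,"wz":0,"hand":0.3},
    {"tx":0,"ty":0,"tz":0.06,"wx":0,"wy":0,"wz":0,"hand":0.3},
    {"tx":0,"ty":0,"tz":0.03,"wx":0,"wy":0,"wz":0,"hand":0.3},
    {"tx":0,"ty":0,"tz":0.01,"wx":0,"wy":0,"wz":0,"hand":0.3},
    {"tx":0,"ty":0,"tz":0,"wx":0,"wy":0,"wz":0,"hand":0.3}
  ]
}}

```text
time_s: 26.85
eef_pos: [0.6213, -0.0888, 0.0443]
tcp_rot: [0.0, 0.0, 1.0, -0.0]
contact_force: [0.3, 0.9, 0.1]
opening: 0.0545
gripper_force: 32.2
```

Request:
{"method": "send_rows", "body": {
  "steps": [
    {"tx":0,"ty":0,"tz":0.006,"wx":0,"wy":0,"wz":0,"hand":0.3},
    {"tx":0,"ty":0,"tz":0,"wx":0,"wy":0,"wz":0,"hand":0.3},
    {"tx":0,"ty":0,"tz":0,"wx":0,"wy":0,"wz":0,"hand":0.7},
    {"tx":0,"ty":0,"tz":0,"wx":0,"wy":0,"wz":0,"hand":0.8},
    {"tx":0,"ty":0,"tz":0,"wx":0,"wy":0,"wz":0,"hand":0.8},
    {"tx":0,"ty":0,"tz":0,"wx":0,"wy":0,"wz":0,"hand":0.8},
    {"tx":0,"ty":0,"tz":-0.1,"wx":0,"wy":0,"wz":0,"hand":0.8},
    {"tx":0,"ty":0,"tz":-0.2,"wx":0,"wy":0,"wz":0,"hand":0.8},
    {"tx":0,"ty":0,"tz":-0.2,"wx":0,"wy":0,"wz":0,"hand":0.8},
    {"tx":0,"ty":0,"tz":-0.2,"wx":0,"wy":0,"wz":0,"hand":0.8},
    {"tx":0,"ty":0,"tz":-0.2,"wx":0,"wy":0,"wz":0,"hand":0.8},
    {"tx":0,"ty":0,"tz":0,"wx":0,"wy":0,"wz":0,"hand":1.0}
  ]
}}

```text
time_s: 28.05
eef_pos: [0.6232, -0.0889, 0.2277]
tcp_rot: [0.004, -0.0, 1.0, -0.001]
contact_force: [-0.0, -0.6, -0.6]
opening: 0.0806
gripper_force: 0.0
```

Request:
{"method": "send_rows", "body": {
  "steps": [
    {"tx":0.05,"ty":0.08,"tz":0,"wx":0,"wy":0,"wz":0,"hand":1.0},
    {"tx":0.09,"ty":0.14,"tz":0,"wx":0,"wy":0,"wz":0,"hand":1.0},
    {"tx":0.09,"ty":0.14,"tz":0,"wx":0,"wy":0,"wz":0,"hand":1.0},
    {"tx":0.09,"ty":0.14,"tz":0,"wx":0,"wy":0,"wz":0,"hand":1.0},
    {"tx":0.09,"ty":0.14,"tz":0,"wx":0,"wy":0,"wz":0,"hand":1.0},
    {"tx":0.09,"ty":0.14,"tz":0,"wx":0,"wy":0,"wz":0,"hand":1.0},
    {"tx":0.09,"ty":0.14,"tz":0,"wx":0,"wy":0,"wz":0,"hand":1.0},
    {"tx":0.09,"ty":0.14,"tz":0,"wx":0,"wy":0,"wz":0,"hand":1.0},
    {"tx":0.09,"ty":0.14,"tz":0,"wx":0,"wy":0,"wz":0,"hand":1.0},
    {"tx":0.09,"ty":0.14,"tz":0,"wx":0,"wy":0,"wz":0,"hand":1.0},
    {"tx":0.09,"ty":0.14,"tz":0,"wx":0,"wy":0,"wz":0,"hand":1.0},
    {"tx":0.09,"ty":0.14,"tz":0,"wx":0,"wy":0,"wz":0,"hand":1.0},
    {"tx":0.09,"ty":0.14,"tz":0,"wx":0,"wy":0,"wz":0,"hand":1.0},
    {"tx":0.09,"ty":0.14,"tz":0,"wx":0,"wy":0,"wz":0,"hand":1.0},
    {"tx":0.02,"ty":0.03,"tz":0,"wx":0,"wy":0,"wz":0,"hand":1.0},
    {"tx":0,"ty":0,"tz":0,"wx":0,"wy":0,"wz":0,"hand":1.0},
    {"tx":0,"ty":0,"tz":0,"wx":0,"wy":0,"wz":0,"hand":1.0}
  ]
}}

```text
time_s: 29.75
eef_pos: [0.3736, 0.2972, 0.2215]
tcp_rot: [-0.0, -0.0, 1.0, -0.0]
contact_force: [-0.5, -0.4, 0.1]
opening: 0.0856
gripper_force: 0.0
```

```bash
python3 - <<'E'
from h import *
v=look("wrist","w8");s=r.get_state();print(s["eef_pos"],s["q"])
for n in("green","purple"):
    for b in blobs(v,n,100)[0]: print(n,b[0],b[1],onz(v,b[1],.085)[0])
E
```

```text
[0.3739 0.297  0.2216] [ 0.4955  0.1442 -0.1877  1.2392 -0.0003  0.4961]
green 1422 [324.7 186.8] [0.3704 0.2989 0.085 ]
purple 1873 [391.1 245.7] [0.4289 0.3631 0.085 ]
purple 1965 [302.5 263.2] [0.4472 0.2776 0.085 ]
```

Request:
{"method": "send_rows", "body": {
  "newtons": 45,
  "steps": [
    {"tx":0.0075,"ty":0.005,"tz":0.1,"wx":0,"wy":0,"wz":0,"hand":1.0},
    {"tx":0,"ty":0,"tz":0.2,"wx":0,"wy":0,"wz":0,"hand":1.0},
    {"tx":0,"ty":0,"tz":0.2,"wx":0,"wy":0,"wz":0,"hand":1.0},
    {"tx":0,"ty":0,"tz":0.15,"wx":0,"wy":0,"wz":0,"hand":1.0},
    {"tx":0,"ty":0,"tz":0.12,"wx":0,"wy":0,"wz":0,"hand":1.0},
    {"tx":0,"ty":0,"tz":0.09,"wx":0,"wy":0,"wz":0,"hand":1.0},
    {"tx":0,"ty":0,"tz":0.045,"wx":0,"wy":0,"wz":0,"hand":1.0},
    {"tx":0,"ty":0,"tz":0,"wx":0,"wy":0,"wz":0,"hand":0.8},
    {"tx":0,"ty":0,"tz":0,"wx":0,"wy":0,"wz":0,"hand":0.65},
    {"tx":0,"ty":0,"tz":0,"wx":0,"wy":0,"wz":0,"hand":0.55},
    {"tx":0,"ty":0,"tz":0,"wx":0,"wy":0,"wz":0,"hand":0.45},
    {"tx":0,"ty":0,"tz":0,"wx":0,"wy":0,"wz":0,"hand":0.35},
    {"tx":0,"ty":0,"tz":0,"wx":0,"wy":0,"wz":0,"hand":0.2},
    {"tx":0,"ty":0,"tz":0,"wx":0,"wy":0,"wz":0,"hand":0.2},
    {"tx":0,"ty":0,"tz":0,"wx":0,"wy":0,"wz":0,"hand":0.2}
  ]
}}

```text
time_s: 31.3
eef_pos: [0.3726, 0.2989, 0.0421]
tcp_rot: [0.001, -0.0, 1.0, 0.0]
contact_force: [0.0, -0.1, 4.8]
opening: 0.0432
gripper_force: 45.2
```

Request:
{"method": "send_rows", "body": {
  "steps": [
    {"tx":0,"ty":0,"tz":-0.1,"wx":0,"wy":0,"wz":0,"hand":0.2},
    {"tx":0,"ty":0,"tz":-0.17,"wx":0,"wy":0,"wz":0,"hand":0.2},
    {"tx":0,"ty":0,"tz":-0.17,"wx":0,"wy":0,"wz":0,"hand":0.2},
    {"tx":0,"ty":0,"tz":-0.16,"wx":0,"wy":0,"wz":0,"hand":0.2},
    {"tx":-0.06,"ty":-0.05,"tz":0,"wx":0,"wy":0,"wz":0,"hand":0.2},
    {"tx":-0.1,"ty":-0.08,"tz":0,"wx":0,"wy":0,"wz":0,"hand":0.2},
    {"tx":-0.12,"ty":-0.095,"tz":0,"wx":0,"wy":0,"wz":0,"hand":0.2},
    {"tx":-0.12,"ty":-0.095,"tz":0,"wx":0,"wy":0,"wz":0,"hand":0.2},
    {"tx":-0.12,"ty":-0.095,"tz":0,"wx":0,"wy":0,"wz":0,"hand":0.2},
    {"tx":-0.12,"ty":-0.095,"tz":0,"wx":0,"wy":0,"wz":0,"hand":0.2},
    {"tx":-0.12,"ty":-0.095,"tz":0,"wx":0,"wy":0,"wz":0,"hand":0.2},
    {"tx":-0.12,"ty":-0.095,"tz":0,"wx":0,"wy":0,"wz":0,"hand":0.2},
    {"tx":-0.12,"ty":-0.095,"tz":0,"wx":0,"wy":0,"wz":0,"hand":0.2},
    {"tx":-0.12,"ty":-0.095,"tz":0,"wx":0,"wy":0,"wz":0,"hand":0.2},
    {"tx":-0.12,"ty":-0.095,"tz":0,"wx":0,"wy":0,"wz":0,"hand":0.2},
    {"tx":-0.07,"ty":-0.055,"tz":0,"wx":0,"wy":0,"wz":0,"hand":0.2},
    {"tx":-0.035,"ty":-0.025,"tz":0,"wx":0,"wy":0,"wz":0,"hand":0.2},
    {"tx":0,"ty":0,"tz":0,"wx":0,"wy":0,"wz":0,"hand":0.2},
    {"tx":0,"ty":0,"tz":0,"wx":0,"wy":0,"wz":0,"hand":0.2}
  ]
}}

```text
time_s: 33.2
eef_pos: [0.6402, 0.0861, 0.161]
tcp_rot: [-0.0, -0.0, 1.0, 0.0]
contact_force: [-0.6, 0.9, -1.1]
opening: 0.0428
gripper_force: 46.2
```

Request:
{"method": "send_rows", "body": {
  "steps": [
    {"tx":0,"ty":0,"tz":0.1,"wx":0,"wy":0,"wz":0,"hand":0.2},
    {"tx":0,"ty":0,"tz":0.15,"wx":0,"wy":0,"wz":0,"hand":0.2},
    {"tx":0,"ty":0,"tz":0.15,"wx":0,"wy":0,"wz":0,"hand":0.2},
    {"tx":0,"ty":0,"tz":0.08,"wx":0,"wy":0,"wz":0,"hand":0.2},
    {"tx":0,"ty":0,"tz":0.035,"wx":0,"wy":0,"wz":0,"hand":0.2},
    {"tx":0,"ty":0,"tz":0.015,"wx":0,"wy":0,"wz":0,"hand":0.2},
    {"tx":0,"ty":0,"tz":0.005,"wx":0,"wy":0,"wz":0,"hand":0.2},
    {"tx":0,"ty":0,"tz":0,"wx":0,"wy":0,"wz":0,"hand":0.2},
    {"tx":0,"ty":0,"tz":0,"wx":0,"wy":0,"wz":0,"hand":0.2}
  ]
}}

```text
time_s: 34.1
eef_pos: [0.6413, 0.0857, 0.0548]
tcp_rot: [0.001, -0.0, 1.0, 0.0]
contact_force: [-0.2, -1.2, -1.5]
opening: 0.0426
gripper_force: 46.2
```

Not in contact yet, so I'll lower 2 mm, release, rise and move back for the final check.

Request:
{"method": "send_rows", "body": {
  "steps": [
    {"tx":0,"ty":0,"tz":0.005,"wx":0,"wy":0,"wz":0,"hand":0.2},
    {"tx":0,"ty":0,"tz":0.004,"wx":0,"wy":0,"wz":0,"hand":0.2},
    {"tx":0,"ty":0,"tz":0,"wx":0,"wy":0,"wz":0,"hand":0.2},
    {"tx":0,"ty":0,"tz":0,"wx":0,"wy":0,"wz":0,"hand":0.6},
    {"tx":0,"ty":0,"tz":0,"wx":0,"wy":0,"wz":0,"hand":0.8},
    {"tx":0,"ty":0,"tz":0,"wx":0,"wy":0,"wz":0,"hand":0.9},
    {"tx":0,"ty":0,"tz":0,"wx":0,"wy":0,"wz":0,"hand":0.9},
    {"tx":0,"ty":0,"tz":-0.1,"wx":0,"wy":0,"wz":0,"hand":0.9},
    {"tx":0,"ty":0,"tz":-0.2,"wx":0,"wy":0,"wz":0,"hand":0.9},
    {"tx":0,"ty":0,"tz":-0.2,"wx":0,"wy":0,"wz":0,"hand":0.9},
    {"tx":0,"ty":0,"tz":-0.2,"wx":0,"wy":0,"wz":0,"hand":0.9},
    {"tx":0.1,"ty":0,"tz":-0.2,"wx":0,"wy":0,"wz":0,"hand":0.9},
    {"tx":0.15,"ty":-0.1,"tz":-0.15,"wx":0,"wy":0,"wz":0,"hand":0.9},
    {"tx":0.15,"ty":-0.1,"tz":-0.15,"wx":0,"wy":0,"wz":0,"hand":0.9},
    {"tx":0.15,"ty":-0.1,"tz":-0.1,"wx":0,"wy":0,"wz":0,"hand":0.9},
    {"tx":0.15,"ty":-0.1,"tz":0,"wx":0,"wy":0,"wz":0,"hand":0.9},
    {"tx":0,"ty":0,"tz":0,"wx":0,"wy":0,"wz":0,"hand":0.9},
    {"tx":0,"ty":0,"tz":0,"wx":0,"wy":0,"wz":0,"hand":0.9}
  ]
}}

```text
time_s: 35.9
eef_pos: [0.5006, 0.0053, 0.3126]
tcp_rot: [0.001, 0.001, 1.0, -0.0]
contact_force: [0.0, 0.4, 0.3]
opening: 0.077
gripper_force: 0.0
```

```bash
python3 - <<'E'
from h import *
v=look("wrist","w9");s=look("side")
pts=dict(red=(.6246,-.2723,.097),cup=(.623,-.1805,.082),str=(.6219,-.0886,.067),green=(.6413,.0853,.097),lid=(.6198,.2286,.063))
im=v[0][:,:,::-1].copy(); print(r.get_state()["eef_pos"])
for n,p in pts.items():
    u=proj(v,[p])[0]; print(n,u); cv2.drawMarker(im,tuple(u.round().astype(int).tolist()),(255,0,255),0,7,1)
cv2.imwrite("pics/w9.png",im)
for n in("red","green"):
    for b in blobs(v,n,60)[0]: print(n,b[1],onz(v,b[1],.097)[0])
a=cv2.resize(s[0][120:360,210:480],(540,480),interpolation=cv2.INTER_CUBIC)[:,:,::-1]
cv2.imwrite("pics/side9.png",a)
E
```

```text
[0.5014 0.0058 0.3118]
red [131.9664 258.3153]
cup [189.6065 256.5592]
str [254.3171 253.4336]
green [383.5649 277.0139]
lid [473.1589 247.1611]
red [134.4 257.1] [ 0.6222 -0.267   0.097 ]
green [383.  273.4] [0.6357 0.084  0.097 ]
```

View pics/w9.png

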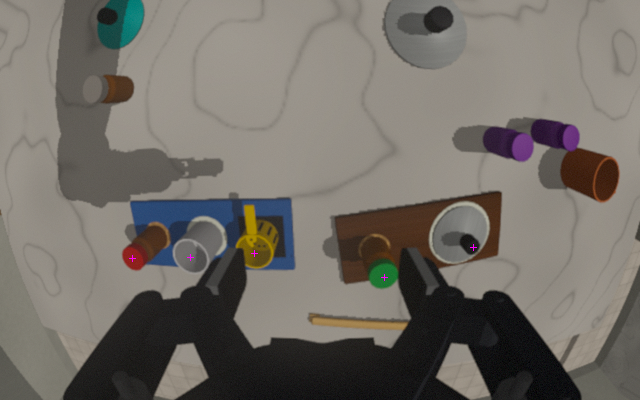

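View pics/side9.png

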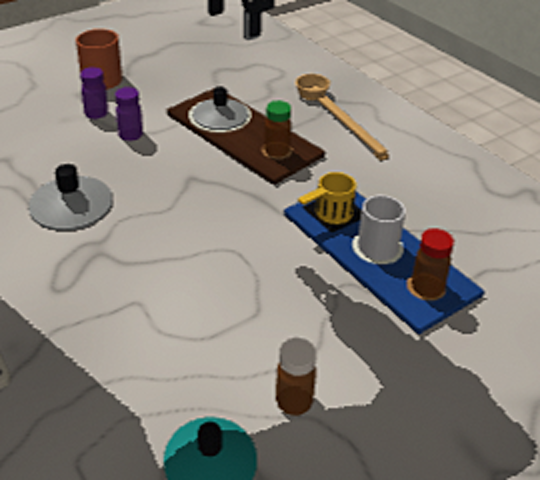

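The final views show every thing upright on its own mark: red (133,258), cup (190,256), strainer (257,250), green (383,273) and lid knob (473,243). Each is within about 6 mm by measurement, and the bystanders haven't moved.

```bash
python3 -c "
from cell import r
print(r.job_done())"
```

```text
the job is handed in; nothing more can be done
None
```

Both kits are made up and the job is handed in: all five things stand upright on their marks, about 6 mm off centre at most by the final camera check, with the bystanders unmoved; the judge returned no verdict.

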